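# Stopper the clear jar on the craft bench

## Robot

A 7-joint arm with a two-finger parallel gripper is mounted at the origin on the work surface. World frame = base frame: x ahead of the robot, y to its left, z up, the work surface at z = 0. Lengths are in mm, angles in rad, forces in N, time in s.
With the tool pointing down it reaches from about 400 to 925 mm from the base axis. Payload 4.1 kg.
Tool frame: the origin (TCP) lies at the very end of the fingers, on their centre line; the grasp point (between the pads) lies 19 mm behind it; x points along the fingers, y is the direction in which the jaws open and shut, and the axes are right-handed (so a half turn about x gives the same grasp; the last joint's range is limited). The gripper opens to 85 mm and grips with 20 to 120 N. Pads are 22 mm wide; open, the fingers measure 114 mm over their backs; the gripper's body (76 mm by 85 mm) begins 54 mm behind the grasp point. The pads swing forward as they close: fully open they stand 13 mm farther back than shut.
Start: joints at [-1.335, 0.398, 0.045, 1.537, -0.019, 1.207, -0.051], TCP at [213.557, 613.952, 231.347] pointing down, gripper open.
Joint ranges: [-2.82, 2.82], [-0.49, 2.23], [-1.37, 1.46], [0, 2.46], [-1.36, 4.5], [0.23, 2], [-2.94, 2.94]. Speed limits (rad/s): [2.57, 2.57, 3.14, 3.14, 3.14, 3.14, 3.14].

## Interface

Orientations are given as a unit quaternion [w, x, y, z].
In Python, from cell import * gives the robot as it stands.
- The arm moves only by the tool move_arm, never from a script. Its argument "moves" is a list of rows, each a list of 3 entries, a list of its own where there are three numbers: the shift along the world's x, y, z in mm, then the turn, a rotation vector about the world's x, y, z in degrees, then the opening, from 0 (shut) to 1 (fully open). A call has 1 to 12 rows; each row is the pose to reach, as a shift and turn from the pose measured when the call began; what a row does not reach only later rows make up. A row lasts 1/12 s, in which the tool goes at most 41.7 mm and 7.16 degrees, less where a joint would pass 70% of its speed; a pose out of reach is approached as far as the arm can. A call with a gripper value outside its range is refused whole. The fingers move at their own pace and stop on an object; "squeeze" is the grip in N (left out, the last holds). Time passes only in rows, so rows that repeat a pose let the fingers close. It gives the time, the measured TCP pose, the force and the opening at its end, in the units of the state.
- get_obs(): the state, without advancing time (a new reading comes with each control period).
- grab_frame(name): name is "scene" or "top" or "wrist"; returns the picture (420x560x3 uint8, red, green, blue); there is no depth.
- get_calibration(name): a dict with "vfov" (degrees; the focal length in pixels is half the picture's height over the tangent of half this angle, whatever the lens; pixels are square), "cx", "cy" (the principal point, pixels), "R" (3x3) and "t" (3): a world point X has camera coordinates R X + t. Camera axes: x right, y down, z forward; pixel columns grow to the right and rows downward; lengths in mm; the calibration is good to about 2 mm. A picture is of the moment at which its call begins: read the wrist's pose just before it. get_calibration takes no time and is no camera call; for the wrist camera it gives the pose at the moment of the call.
- close_job(): hands the job in, once; it reports no verdict.
Trained networks look in the newest picture that a camera, given by its name, has taken for a name from the list of things; names that differ only in an ending like _2 or _b are one class to them, and where a whole thing is asked for, a point or a joint stands for the part that bears it (a point fixed in the world has none). Each returns a list of dicts, best first, with "p" (0 to 1); they miss things now and then, are a little off and sometimes report something else, mostly with a low value. They report only what shows in the picture. A call takes as long as a camera call. They do not tell look-alikes from the thing itself.
- boxes_of(camera, name): "at" ([x, y, z] in mm, in world coordinates, good to about 4 mm: the middle of the surface that is visible of it).
The state is a dict: "time": time; "qpos": joint angles; "dq": joint speeds; "effort": joint torques, N m; "tool_pos": TCP position; "tool_rot": TCP orientation; "ft_force": force on the tool from outside, world axes, zero at the start; "moment": the same for the moment, N m; "finger_gap": finger opening in mm.
Only numpy, scipy, OpenCV 4.12 (cv2) and the standard library are available. Lean on these libraries where they do the work, as an engineer would, in place of code of your own. Each camera call takes 0.05 s, during which the arm holds its last target. There are 200 camera calls.

## Task

Close the open clear glass jar with the large cork stopper, the one with the orange knob: keep hold of it while you lower its tapered plug into the jar's neck, let its collar come to rest flat on the rim, then let go. Keep the clear jar standing where it is, and do not knock over the amber jar or the small black-knobbed stopper or push them from their places.

Things in the scene. Friction and masses are not known exactly. Their poses are not given: they have to be found in the camera images.
- clear_jar: The jar to close: clear colourless glass on a black base disc, open, empty, loose on the bench, about 0.4 kg, 80 mm wide, 95 mm high. The neck is 66 mm wide outside, its round mouth 56 mm inside, open down to 16 mm above the bench. Origin: centre of its underside; z up, so the middle of the rim is 95 mm above the origin. Round about z.
- orange_stopper: The stopper to use, about 60 g, upright on its narrow end. Origin: centre of its foot, z up. Cork plug 28 mm long, 36 mm wide at the foot, 50 at its top; cork collar 72 mm wide, 8 thick (z 28 to 36 mm); upright orange cylinder knob to grip, 30 mm wide, 34 tall (z 36 to 70 mm). Round about z. Home in the clear jar, collar on the rim, its origin is 67 mm above the jar's.
- amber_jar: Bystander: an open amber glass jar, loose, 68 mm across, 90 mm high, with a narrow neck (44 mm outside, 34 mm inside). Origin: centre of its underside; z up.
- black_stopper: Bystander: the amber jar's small cork stopper with a black cylinder knob, standing loose on its narrow end, 56 mm high, collar 44 mm across, knob 20 mm across. Origin: centre of its foot; z up.
Things that resemble listed ones, but are neither listed nor needed, are in the scene too. What is shaped like the clear_jar but blue is not meant.

How it is judged:
By the outcome, as a careful person would: the job done as asked, in the order asked, and still so for the second after the job is handed in, with the robot touching nothing.
It also fails if it takes over 38 s, if anything falls off the work surface, if the arm or the gripper's body presses on something with over 40 N, if the wrist force passes 120 N, or if a joint passes its speed limit or range.

## Working session

There is one attempt and no reset: what is moved stays moved. The work goes in short steps, Python scripts to look and compute and a tool call to move; the robot and the scene stay as the last step left them, time stands still between calls to the robot, and variables do not carry over. Pictures are saved under pics/ and viewed, about 8 in all and at most 12, crops included, and the job is handed in when it is done.

Besides the shell and the picture viewer there is one more tool, called after "Call:" in YAML: its name, and indented under it one key for each argument. move_arm: Moves the arm, as the interface text tells. Its arguments: {"type":"object","properties":{"moves":{"type":"array","items":{"type":"array"}},"squeeze":{"type":"number"}},"required":["moves"]}

```bash
mkdir -p pics; python3 - <<'E'
from cell import *
import cv2,numpy as np
fs=[]
for c in ["scene","top"]:
    f=grab_frame(c); cv2.imwrite(f"pics/{c}0.png",f[:,:,::-1])
    for n in ["clear_jar","orange_stopper","amber_jar","black_stopper"]:
        k=get_calibration(c); F=210/np.tan(np.radians(k["vfov"]/2))
        for d in boxes_of(c,n):
            p=np.array(k["R"])@d["at"]+np.ravel(k["t"])
            print(c,n,round(d["p"],2),np.round(d["at"]),np.round([k["cx"]+F*p[0]/p[2],k["cy"]+F*p[1]/p[2]]))
    print(c,k)
o=get_obs();print(o)
E
```

```text
scene clear_jar 0.76 [496. -22.  58.] [303. 188.]
scene clear_jar 0.67 [ 448. -141.   61.] [276. 153.]
scene clear_jar 0.67 [ 440. -273.   58.] [237. 131.]
scene clear_jar 0.41 [676. 205.  60.] [338. 304.]
scene orange_stopper 0.65 [439. 255.  30.] [441. 252.]
scene black_stopper 0.74 [613. -91.  30.] [236. 211.]
scene {'vfov': 48.180393939601835, 'cx': 278.48323996748303, 'cy': 210.43918933166512, 'R': array([[-6.85996637e-01,  7.27604345e-01,  7.29142326e-04],
       [ 4.76247880e-01,  4.49771044e-01, -7.55575254e-01],
       [-5.50087785e-01, -5.17974831e-01, -6.55061450e-01]]), 't': array([ 404.74835526, -227.20523316, 1226.64682189])}
top clear_jar 0.9 [ 426. -292.   42.] [411. 251.]
top clear_jar 0.84 [ 423. -165.   17.] [351. 253.]
top clear_jar 0.74 [474. -39.  15.] [294. 229.]
top orange_stopper 0.81 [427. 243.  35.] [166. 249.]
top amber_jar 0.97 [652. 192.  66.] [189. 146.]
top black_stopper 0.66 [600. -98.  28.] [321. 173.]
top {'vfov': 42.617621887233874, 'cx': 282.7406889757858, 'cy': 202.51097555188738, 'R': array([[ 0.00752948, -0.99964894, -0.02540289],
       [-0.99289959, -0.00445789, -0.11887191],
       [ 0.11871693,  0.02611756, -0.99258459]]), 't': array([ -16.27280005,  532.21364011, 1163.89311437])}
{'time': 0.5, 'qpos': array([-1.33496988,  0.3984208 ,  0.04508599,  1.53661617, -0.01868239,
        1.20689163, -0.05067103]), 'dq': array([-0.00069142, -0.00111165,  0.00029696,  0.00154509, -0.00146161,
        0.00136825, -0.0006705 ]), 'effort': array([-1.23696307e-03, -4.74575758e+01,  1.36112731e+00, -2.54266012e+01,
        1.15180158e-02,  2.09825404e-03, -8.69948678e-06]), 'tool_pos': array([213.57136502, 613.94085894, 231.32576808]), 'tool_rot': array([ 0.69724105,  0.11781348,  0.69721484, -0.11775554]), 'ft_force': array([ 0.33149296, -0.64846018, -0.05139113]), 'moment': array([-0.01308201, -0.03728912, -0.04107759]), 'finger_gap': 85.05768213616665}
```

View pics/scene0.png

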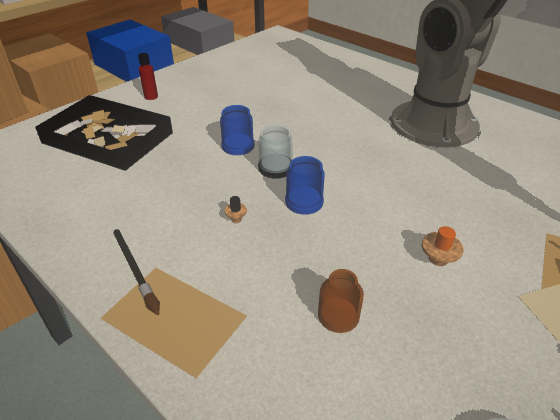

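View pics/top0.png

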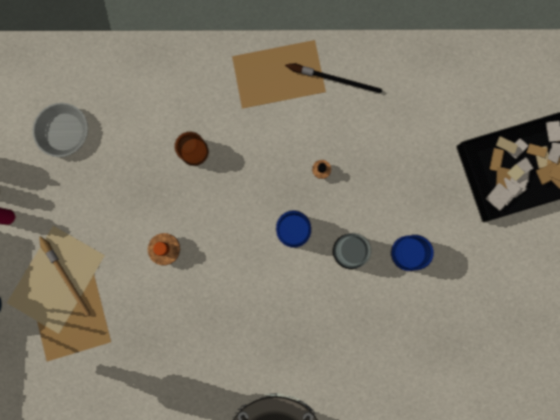

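The scene picture shows the clear jar with black base at (276,153), with blue look-alikes at (237,131) and (304,186). The orange-knob stopper is at (443,247), the small black-knob one at (235,209) and the amber jar at (341,301). The top picture has the clear jar at (351,251), blue jars at (294,229) and (412,253), the stopper at (164,249) and a metal pot at (61,130).
Candidates for the clear jar are these three jars plus the pot. I choose the colourless one between the blue jars, and I'll check it in a crop while measuring.

```bash
cat > h.py <<'E'
from cell import *
import cv2,numpy as np
def K(c):
    k=get_calibration(c); F=210/np.tan(np.radians(k["vfov"]/2)); return k,F,np.array(k["R"]),np.ravel(k["t"])
def ray(k4,u,v,z):
    k,F,R,t=k4; d=R.T@np.array([(u-k["cx"])/F,(v-k["cy"])/F,1]); C=-R.T@t
    return C+d*(z-C[2])/d[2]
def proj(k4,P):
    k,F,R,t=k4; p=np.atleast_2d(P)@R.T+t
    return np.c_[k["cx"]+F*p[:,0]/p[:,2],k["cy"]+F*p[:,1]/p[:,2]]
def ring(x,y,z,r):
    a=np.linspace(0,2*np.pi,60); return np.c_[x+r*np.cos(a),y+r*np.sin(a),a*0+z]
def orange(f):
    h=cv2.cvtColor(f,cv2.COLOR_RGB2HSV); m=cv2.inRange(h,(3,205,150),(14,255,255))
    n,l,s,c=cv2.connectedComponentsWithStats(m); i=1+np.argmax(s[1:,4]); return s[i],c[i]
def overlay(im,k4,rings,box,s,name):
    x0,y0,x1,y1=box; o=cv2.resize(im[y0:y1,x0:x1],None,fx=s,fy=s,interpolation=cv2.INTER_CUBIC)
    for r,col in rings:
        q=((proj(k4,r)-[x0,y0]+.5)*s).astype(int); cv2.polylines(o,[q],True,col,1)
    return o
E
python3 - <<'E'
from h import *
tiles=[]
for c,bs,bj in [("scene",(395,205,490,285),(225,105,320,185)),("top",(120,210,215,290),(305,210,400,290))]:
    k4=K(c); im=cv2.imread(f"pics/{c}0.png"); s,ce=orange(im[:,:,::-1].copy())
    print(c,s,ce,ray(k4,*ce,53),ray(k4,*ce,70))
    tiles.append(np.hstack([overlay(im,k4,[(ring(432,247,36,36),(0,255,0)),(ring(432,247,70,15),(255,0,0))],bs,4,''),overlay(im,k4,[(ring(430,-158,95,33),(0,255,0)),(ring(430,-158,0,40),(255,0,0))],bj,4,'')]))
o=np.vstack(tiles); cv2.imwrite("pics/c1.png",cv2.resize(o,(712,600)))
E
```

```text
Traceback (most recent call last):
  File "h.py", line 15, in orange
    n,l,s,c=cv2.connectedComponentsWithStats(m); i=1+np.argmax(s[1:,4]); return s[i],c[i]
                                                     ~~~~~~~~~^^^^^^^^^
ValueError: attempt to get argmax of an empty sequence
```

```bash
sed -i 's/(3,205,150)/(3,190,110)/' h.py
python3 - <<'E'
from h import *
for c,(u,v) in [("scene",(446,238)),("top",(161,248))]:
    im=cv2.imread(f"pics/{c}0.png"); print(cv2.cvtColor(im[v-1:v+2,u-1:u+2],cv2.COLOR_BGR2HSV).reshape(-1,3).tolist())
tiles=[]
for c,bs,bj in [("scene",(395,205,490,285),(225,105,320,185)),("top",(120,210,215,290),(305,210,400,290))]:
    k4=K(c); im=cv2.imread(f"pics/{c}0.png")
    try:
        s,ce=orange(im[:,:,::-1].copy()); print(c,s,ce,ray(k4,*ce,53),ray(k4,*ce,70))
    except Exception as e: print(e)
    tiles.append(np.hstack([overlay(im,k4,[(ring(432,247,36,36),(0,255,0)),(ring(432,247,70,15),(255,0,0))],bs,4,''),overlay(im,k4,[(ring(430,-158,95,33),(0,255,0)),(ring(430,-158,0,40),(255,0,0))],bj,4,'')]))
o=np.vstack(tiles); cv2.imwrite("pics/c1.png",cv2.resize(o,(712,600)))
E
```

```text
[[11, 180, 157], [11, 187, 176], [11, 191, 183], [10, 175, 149], [10, 181, 155], [10, 181, 163], [10, 177, 153], [10, 181, 158], [10, 183, 166]]
[[10, 218, 152], [10, 220, 151], [10, 218, 151], [10, 218, 152], [10, 216, 152], [10, 218, 151], [10, 220, 152], [10, 218, 152], [10, 218, 151]]
scene [440 227  15  12 120] [447.36666667 232.125     ] [410.69066443 245.44212268  53.        ] [429.78778292 251.24892646  70.        ]
top [153 242  13  13 133] [159.35338346 248.14285714] [428.76124682 253.57032026  53.        ] [428.20128178 249.22424905  70.        ]
```

View pics/c1.png

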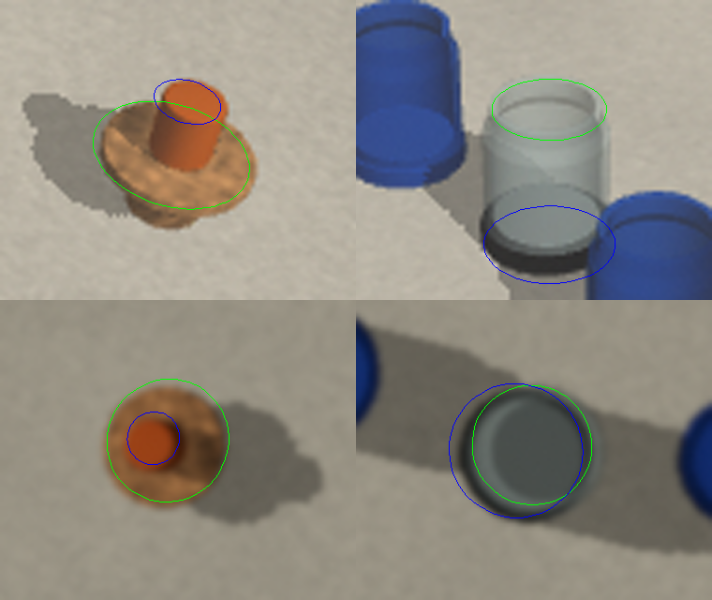

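The crop confirms both choices: the orange-knob stopper, with its knob at about (429,250) in both views, and the colourless jar on its black base. I'll move above the stopper first and then refine with the wrist camera.

Call:
move_arm:
  moves:
    - [[36, -61, -5], [0, 0, 0], 1]
    - [[72, -121, -15], [0, 0, 0], 1]
    - [[108, -182, -25], [0, 0, 0], 1]
    - [[144, -243, -35], [0, 0, 0], 1]
    - [[180, -303, -45], [0, 0, 0], 1]
    - [[215, -364, -55], [0, 0, 0], 1]
    - [[215, -364, -55], [0, 0, 0], 1]
    - [[215, -364, -55], [0, 0, 0], 1]
    - [[215, -364, -55], [0, 0, 0], 1]
    - [[215, -364, -55], [0, 0, 0], 1]
    - [[215, -364, -55], [0, 0, 0], 1]
    - [[215, -364, -55], [0, 0, 0], 1]

```text
time: 1.5
tool_pos: [430.4, 245.6, 176.2]
tool_rot: [0.697, 0.12, 0.697, -0.121]
ft_force: [-0.6, 0.1, -0.5]
finger_gap: 85.7
```

```bash
python3 - <<'E'
from h import *
from scipy.spatial.transform import Rotation as Ro
o=get_obs(); q=o["tool_rot"]; print(o["time"],o["tool_pos"],o["qpos"].round(2)); print(Ro.from_quat(q[[1,2,3,0]]).as_matrix().round(3))
k4=K("wrist"); f=grab_frame("wrist"); im=f[:,:,::-1].copy()
for d in boxes_of("wrist","orange_stopper"): print(d)
try:
    s,ce=orange(f.copy()); print(s,ce,ray(k4,*ce,53),ray(k4,*ce,70))
except Exception as e: print(e)
print("cam",-k4[2].T@k4[3])
cv2.imwrite("pics/w1.png",overlay(im,k4,[(ring(429,250,36,36),(0,255,0)),(ring(429,250,70,15),(255,0,0))],(0,0,560,420),1,''))
E
```

```text
1.5 [430.38427735 245.63380173 176.16478531] [-0.84  0.18  0.26  1.97 -0.05  1.    0.68]
[[ 0.     0.336  0.942]
 [-0.001  0.942 -0.336]
 [-1.    -0.001  0.001]]
{'at': [427.8, 252.8, 37.8], 'p': 0.82}
[266 186  34  36 906] [282.65673289 204.73509934] [431.85372496 247.91198347  53.        ] [427.70440568 249.21812458  70.        ]
cam [367.03639209 268.31547081 318.56034488]
```

View pics/w1.png

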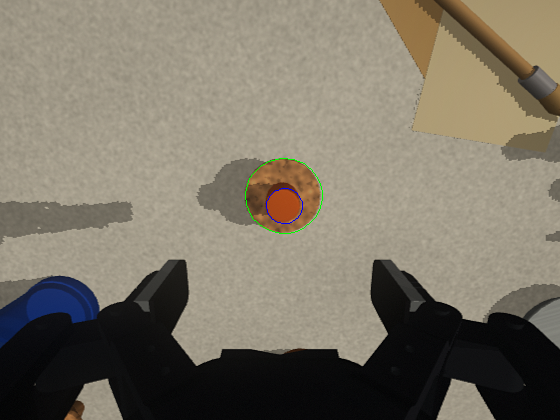

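The wrist view shows the stopper at (284,196), and the rings drawn for (429,250) fit it. I descend to TCP z 41 and grip.

Call:
move_arm:
  moves:
    - [[-1.5, 4, -35], [0, 0, 0], 1]
    - [[-1.5, 4, -70], [0, 0, 0], 1]
    - [[-1.5, 4, -100], [0, 0, 0], 1]
    - [[-1.5, 4, -120], [0, 0, 0], 1]
    - [[-1.5, 4, -135], [0, 0, 0], 1]
    - [[-1.5, 4, -135], [0, 0, 0], 1]
    - [[-1.5, 4, -135], [0, 0, 0], 1]
    - [[-1.5, 4, -135], [0, 0, 0], 1]

```text
time: 2.27
tool_pos: [427.3, 256.3, 42.5]
tool_rot: [0.698, 0.118, 0.697, -0.116]
ft_force: [-0.0, -0.2, 0.1]
finger_gap: 85.6
```

Call:
move_arm:
  moves:
    - [[0, 0, 0], [0, 0, 0], 0.45]
    - [[0, 0, 0], [0, 0, 0], 0.25]
    - [[0, 0, 0], [0, 0, 0], 0.2]
    - [[0, 0, 0], [0, 0, 0], 0.2]
    - [[0, 0, 0], [0, 0, 0], 0.2]
    - [[0, 0, 0], [0, 0, 0], 0.2]
    - [[0, 0, 0], [0, 0, 0], 0.2]
    - [[0, 0, 0], [0, 0, 0], 0.2]
    - [[0, 0, 0], [0, 0, 0], 0.2]
  squeeze: 40

```text
time: 3.02
tool_pos: [427.6, 256.1, 42.9]
tool_rot: [0.698, 0.118, 0.697, -0.116]
ft_force: [-1.3, -1.2, 6.5]
finger_gap: 30.1
```

Call:
move_arm:
  moves:
    - [[0, 0, 20], [0, 0, 0], 0.2]
    - [[0, 0, 50], [0, 0, 0], 0.2]
    - [[0, 0, 85], [0, 0, 0], 0.2]
    - [[0, 0, 120], [0, 0, 0], 0.2]
    - [[0, 0, 150], [0, 0, 0], 0.2]
    - [[0, 0, 165], [0, 0, 0], 0.2]
    - [[0, 0, 165], [0, 0, 0], 0.2]
    - [[0, 0, 165], [0, 0, 0], 0.2]

```text
time: 3.68
tool_pos: [427.6, 256.4, 208.0]
tool_rot: [0.698, 0.119, 0.697, -0.116]
ft_force: [-0.5, -0.3, -1.0]
finger_gap: 30.1
```

Call:
move_arm:
  moves:
    - [[0, -35, 0], [0, 0, 0], 0.2]
    - [[0, -70, 0], [0, 0, 0], 0.2]
    - [[0, -105, 0], [0, 0, 0], 0.2]
    - [[0, -140, 0], [0, 0, 0], 0.2]
    - [[0, -175, 0], [0, 0, 0], 0.2]
    - [[0, -210, 0], [0, 0, 0], 0.2]
    - [[0, -240, 0], [0, 0, 0], 0.2]
    - [[0, -270, 0], [0, 0, 0], 0.2]
    - [[0, -290, 0], [0, 0, 0], 0.2]
    - [[0, -300, 0], [0, 0, 0], 0.2]
    - [[0, -300, 0], [0, 0, 0], 0.2]
    - [[0, -300, 0], [0, 0, 0], 0.2]

```text
time: 4.68
tool_pos: [426.4, -43.5, 206.4]
tool_rot: [0.697, 0.119, 0.698, -0.117]
ft_force: [-0.6, 0.7, -1.2]
finger_gap: 30.2
```

```bash
python3 - <<'E'
from h import *
tiles=[]
for c in ["scene","top","wrist"]:
    o=get_obs(); k4=K(c); f=grab_frame(c); cv2.imwrite(f"pics/{c}2.png",f[:,:,::-1])
    p=o["tool_pos"]; print(c,o["time"],p,o["ft_force"],o["finger_gap"],o["qpos"].round(2))
    for n in ["orange_stopper","clear_jar"]:
        for d in boxes_of(c,n): print(n,d)
    fz=p[2]-42; x,y=p[:2]
    im=f[:,:,::-1].copy()
    R=[(ring(x,y,fz+28,36),(0,255,0)),(ring(x,y,fz,18),(255,0,0)),(ring(430,-155,95,33),(0,255,255)),(ring(430,-155,0,40),(0,255,255))]
    u,v=proj(k4,[430,-100,120])[0].astype(int); b=(max(0,min(420,u-70)),max(0,min(315,v-52)))
    tiles.append(overlay(im,k4,R,(0,0,560,420),1,'') if c=="wrist" else overlay(im,k4,R,(b[0],b[1],b[0]+140,b[1]+105),4,''))
    print(b)
cv2.imwrite("pics/m2.png",cv2.resize(np.vstack([np.hstack(tiles[:2]),np.hstack([tiles[2],tiles[2]*0])]),(800,600)))
E
```

```text
scene 4.6833 [426.41896739 -43.54080232 206.40046103] [-0.57216254  0.72694366 -1.15260535] 30.209607701366554 [-0.53  0.01  0.54  2.07 -0.01  1.06  1.26]
orange_stopper {'at': [440.9, -40.8, 194.5], 'p': 0.8}
clear_jar {'at': [438.7, -270.8, 60.4], 'p': 0.87}
clear_jar {'at': [450.4, -143.3, 63.7], 'p': 0.61}
clear_jar {'at': [494.3, -19.3, 61.8], 'p': 0.61}
(np.int64(226), np.int64(81))
top 4.8333 [427.22150987 -42.31761632 207.2186747 ] [-0.36336447  0.17057297 -0.21036308] 30.07556364191501 [-0.53  0.01  0.54  2.07 -0.01  1.06  1.26]
clear_jar {'at': [425.1, -167.2, 16.5], 'p': 0.6}
(np.int64(254), np.int64(195))
wrist 4.9833 [427.54689998 -42.73544663 207.73165209] [-0.13104536  0.32834718  0.27894111] 29.687464625103722 [-0.53  0.01  0.54  2.07 -0.01  1.06  1.26]
orange_stopper {'at': [417.4, -38.4, 208.6], 'p': 0.64}
clear_jar {'at': [420.9, -163.1, 66.1], 'p': 0.96}
clear_jar {'at': [421.0, -271.1, 64.7], 'p': 0.81}
clear_jar {'at': [444.5, -11.5, 30.7], 'p': 0.77}
clear_jar {'at': [420.5, -38.3, 205.8], 'p': 0.61}
(np.int64(142), np.int64(188))
```

View pics/m2.png

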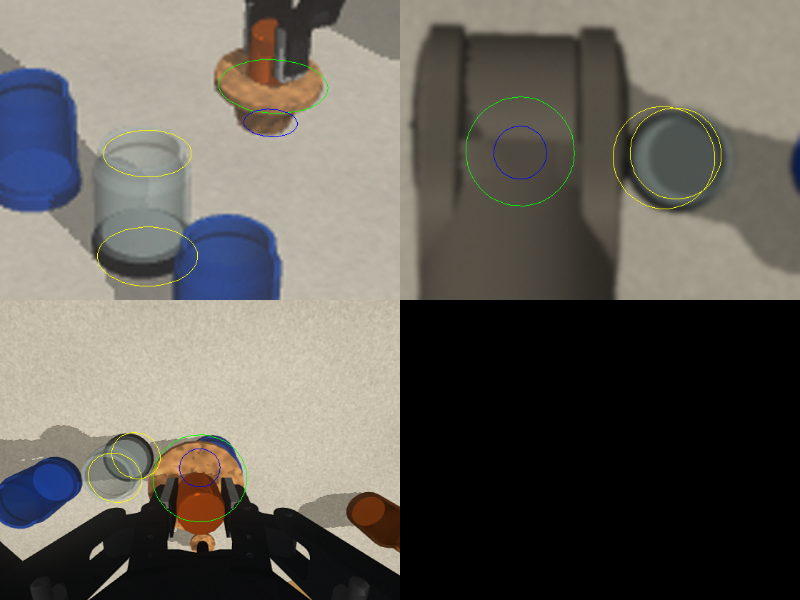

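The stopper hangs upright in the grip at top-left tile (270,80). The jar sits about 9 mm to -y of my guess, so I'll fit it more closely.

```bash
python3 - <<'E'
from h import *
o=get_obs(); p=o["tool_pos"]; print(p)
J=(427,-164); T=[]
w=K("wrist")
for c,P in [("scene",[427,-164,47]),("top",[427,-164,47]),("wrist",[427,-164,47]),("wrist",[427,-43,200]),("scene",[427,-43,200])]:
    k4=K(c); im=cv2.imread(f"pics/{c}2.png"); u,v=proj(k4,P)[0].astype(int)
    h=(32,36) if c!="wrist" else (64,72)
    x0,y0=max(0,min(560-2*h[0],u-h[0])),max(0,min(420-2*h[1],v-h[1])); s=4 if c!="wrist" else 2
    z=p[2]-42
    R=[(ring(*J,95,33),(0,255,0)),(ring(*J,95,28),(0,255,0)),(ring(*J,0,40),(0,0,255))] if P[2]<100 else [(ring(p[0],p[1],z+36,36),(0,255,0)),(ring(p[0],p[1],z+28,36),(0,255,0)),(ring(p[0],p[1],z,18),(255,0,0)),(ring(p[0],p[1],z+70,15),(255,255,0))]
    a=overlay(im,k4,[],(x0,y0,x0+2*h[0],y0+2*h[1]),s,''); b=overlay(im,k4,R,(x0,y0,x0+2*h[0],y0+2*h[1]),s,'')
    T.append(b); 
    if c=="wrist" and P[2]<100: T.append(a)
cv2.imwrite("pics/m3.png",np.vstack([np.hstack(T[:3]),np.hstack(T[3:])]))
print([t.shape for t in T])
E
```

```text
[427.62794142 -43.23784347 207.94369455]
[(288, 256, 3), (288, 256, 3), (288, 256, 3), (288, 256, 3), (288, 256, 3), (288, 256, 3)]
```

View pics/m3.png

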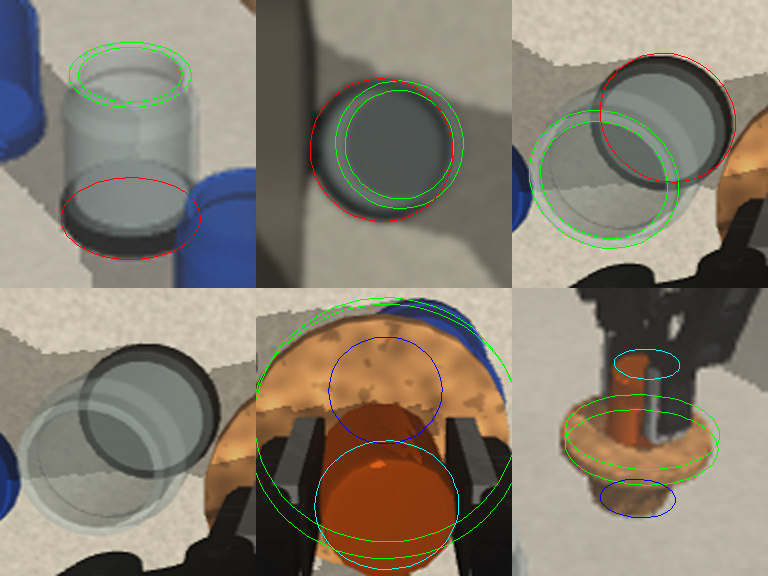

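The jar rings at (427,-164) fit in the scene and top pictures, and within 2–3 mm in the wrist picture. The stopper's collar is off from the TCP prediction in the wrist view, possibly shifted or tilted, so I'll fit its pose to the silhouettes in both views.

```bash
cat > fit.py <<'E'
from h import *
from scipy.optimize import minimize
from scipy.spatial.transform import Rotation as Ro
def ringsof(q,tcp):
    Rm=Ro.from_rotvec([q[3],q[4],0],degrees=True).as_matrix()
    g=np.array([0,0,60.]) # tilt about grip point, stopper frame
    return [( (np.vstack([ring(0,0,a,ra),ring(0,0,b,rb)])-g)@Rm.T+g+tcp+[q[0],q[1],q[2]-42]) for a,ra,b,rb in [(0,18,28,25),(28,36,36,36),(36,15,70,15)]]
def fit(views,tcp,q0=np.zeros(5)):
    D=[]
    for k4,f in views:
        h=cv2.cvtColor(f,cv2.COLOR_RGB2HSV); m=cv2.inRange(h,(3,90,40),(22,255,255)); m=cv2.morphologyEx(m,cv2.MORPH_CLOSE,np.ones((3,3)))
        ign=cv2.dilate(((f.max(2)<60)|((h[...,1]<50)&(f.max(2)<130))).astype(np.uint8),np.ones((5,5)))
        n,l,s,c=cv2.connectedComponentsWithStats(m)
        u,v=np.clip(proj(k4,tcp+[0,0,-10])[0],0,[559,419]).astype(int)
        roi=np.zeros_like(m); cv2.fillPoly(roi,[cv2.convexHull(np.vstack([proj(k4,r) for r in ringsof(q0,tcp)]).astype(np.int32))],1)
        roi=cv2.dilate(roi,np.ones((25,25)))
        D.append((k4,(m>0)&(roi>0),(ign==0)&(roi>0)))
    def cost(q):
        t=0
        for k4,m,ok in D:
            S=np.zeros(m.shape,np.uint8)
            for r in ringsof(q,tcp): cv2.fillConvexPoly(S,np.round(cv2.convexHull(proj(k4,r).astype(np.float32))*16).astype(np.int32),1,shift=4)
            t+=((S>0)!=m)[ok].sum()/m.sum()
        return t+1e-4*np.sum(np.square(q))
    best=None
    for s in [(0,0),(6,0),(-6,0),(0,6),(0,-6)]:
        x=np.array([*q0[:3],*s],float); sim=np.vstack([x]+[x+4*np.eye(5)[i] for i in range(5)])
        r=minimize(cost,x,method="Nelder-Mead",options=dict(initial_simplex=sim,maxiter=400,xatol=.05,fatol=1e-4))
        if best is None or r.fun<best.fun: best=r
        print(r.x.round(1),round(r.fun,4))
    return best,D
E
python3 - <<'E'
from fit import *
tcp=np.array([427.4,-43,207.5])
V=[(K(c),cv2.imread(f"pics/{c}2.png")[:,:,::-1].copy()) for c in ["wrist","scene"]]
for vs in (V,V[:1]):
    b,D=fit(vs,tcp); print(b.x.round(2))
    if vs is V: q=b.x
T=[]
for (k4,f),(_,m,ok),box,s in zip(V,D+[None]*2 if len(D)>1 else [D[0],(0,None,None)],[(180,170,390,380),(290,70,360,140)],[2,6]):
    T.append(overlay(f[:,:,::-1].copy(),k4,[(r[:60],(0,255,0)) for r in ringsof(q,tcp)]+[(r[60:],(255,0,0)) for r in ringsof(q,tcp)],box,s,''))
cv2.imwrite("pics/m4.png",cv2.resize(np.hstack(T),(800,400)) if T[0].shape==T[1].shape else np.hstack([cv2.resize(t,(400,400)) for t in T]))
E
```

```text
[ 2.8 -2.7  2.2 -1.  -0.6] 0.107
[ 3.8 -4.7  1.5  3.2  1.8] 0.1138
[ 2.1 -1.5  1.5 -3.4 -1.5] 0.1045
[ 5.1 -1.6  1.7 -3.1  4.2] 0.1173
[ 1.5 -2.6  1.5 -1.6 -3.1] 0.1073
[ 2.14 -1.49  1.46 -3.4  -1.54]
[ 4.5 -4.  -1.8 -0.8  0.9] 0.0282
[ 6.4 -5.  -2.7  1.2  5.3] 0.0358
[ 3.8 -2.8 -2.  -3.2 -0.6] 0.0267
[ 5.3 -3.4 -0.1 -0.7  3.2] 0.0369
[ 4.4 -2.9 -2.2 -3.   0.6] 0.0256
[ 4.41 -2.85 -2.15 -2.98  0.59]
```

View pics/m4.png

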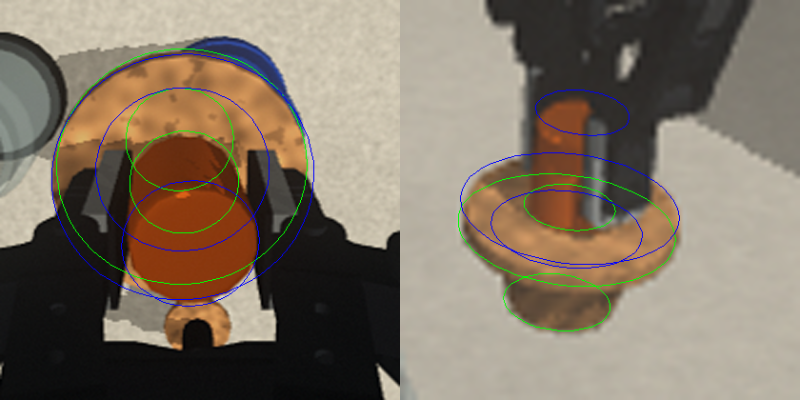

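The fits agree with the grasp geometry: the stopper sits about (+3,-1.5) mm from the TCP and is near upright, with at most about 3° tilt. I move over the jar.

Call:
move_arm:
  moves:
    - [[0, -25, 0], [0, 0, 0], 0.2]
    - [[-1, -55, 0], [0, 0, 0], 0.2]
    - [[-2, -85, 0], [0, 0, 0], 0.2]
    - [[-3.5, -110, -10], [0, 0, 0], 0.2]
    - [[-3.5, -119.5, -25], [0, 0, 0], 0.2]
    - [[-3.5, -119.5, -40], [0, 0, 0], 0.2]
    - [[-3.5, -119.5, -42], [0, 0, 0], 0.2]
    - [[-3.5, -119.5, -42], [0, 0, 0], 0.2]
    - [[-3.5, -119.5, -42], [0, 0, 0], 0.2]
    - [[-3.5, -119.5, -42], [0, 0, 0], 0.2]

```text
time: 5.97
tool_pos: [425.0, -162.3, 166.8]
tool_rot: [0.699, 0.118, 0.696, -0.115]
ft_force: [0.3, 0.1, -1.0]
finger_gap: 30.4
```

```bash
python3 - <<'E'
from fit import *
ps=[];V=[]
for c in ["wrist","scene"]:
    ps.append(get_obs()["tool_pos"]); k=K(c); f=grab_frame(c); V.append((k,f.copy())); cv2.imwrite(f"pics/{c}5.png",f[:,:,::-1])
ps.append(get_obs()["tool_pos"]); print(np.round(ps,1)); tcp=np.mean(ps,0)
b,D=fit(V,tcp,np.array([3,-1.5,0,0,0.])); q=np.array([3,-1.5,0,0,0.]); T=[]
for (k4,f),s in zip(V,(2,5)):
    u,v=proj(k4,[427,-160,110])[0].astype(int); h=100 if s==2 else 40
    x0,y0=max(0,min(560-2*h,u-h)),max(0,min(420-2*h,v-h))
    o=overlay(f[:,:,::-1].copy(),k4,[(r[i],(0,255,0)) for r in ringsof(q,tcp)[:2] for i in (slice(0,60),slice(60,120))]+[(ring(427,-164,95,33),(0,0,255)),(ring(427,-164,0,40),(0,0,255))],(x0,y0,x0+2*h,y0+2*h),s,'')
    T.append(o)
cv2.imwrite("pics/m5.png",np.hstack(T))
E
```

```text
[[ 425.  -162.3  166.8]
 [ 425.  -162.3  166.8]
 [ 424.9 -162.4  166.8]]
[ 0.4 -3.6  1.4  1.8 -1.1] 0.1144
[ 1.  -2.8  1.2  0.1  0.5] 0.1124
[ 1.4 -0.8  2.5 -2.7 -0.1] 0.1262
[ 0.7 -2.6  1.4  0.3 -0.5] 0.1069
[ 0.3 -2.5  1.5  0.6 -2.5] 0.1109
```

View pics/m5.png

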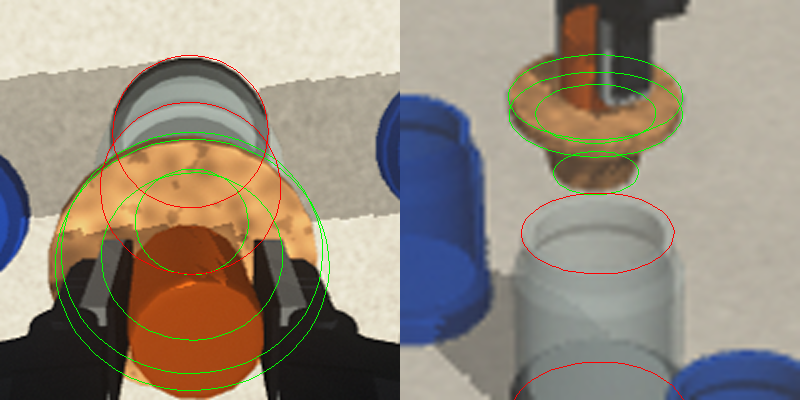

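The scene tile shows the plug foot at (594,180), centred above the rim at (598,235). The combined estimate puts the stopper about 1 mm to -y of the jar axis. I lower it partway and watch the force.

Call:
move_arm:
  moves:
    - [[0, 1, -12], [0, 0, 0], 0.2]
    - [[0, 1, -24], [0, 0, 0], 0.2]
    - [[0, 1, -34], [0, 0, 0], 0.2]
    - [[0, 1, -42], [0, 0, 0], 0.2]
    - [[0, 1, -46], [0, 0, 0], 0.2]
    - [[0, 1, -46], [0, 0, 0], 0.2]
    - [[0, 1, -46], [0, 0, 0], 0.2]
    - [[0, 1, -46], [0, 0, 0], 0.2]

```text
time: 6.73
tool_pos: [425.4, -161.6, 121.2]
tool_rot: [0.699, 0.118, 0.696, -0.115]
ft_force: [-0.2, -0.3, -0.9]
finger_gap: 29.9
```

```bash
python3 - <<'E'
from fit import *
tcp=get_obs()["tool_pos"]; V=[]
for c in ["wrist","scene"]:
    k=K(c); V.append((k,grab_frame(c).copy()))
o=get_obs(); print(o["tool_pos"],o["ft_force"],o["moment"],boxes_of("wrist","clear_jar")[:1]); tcp=o["tool_pos"]
q=np.array([2,-2.8,0,0,0.]); T=[]
for (k4,f),s in zip(V,(2,5)):
    u,v=proj(k4,[427,-160,100])[0].astype(int); h=100 if s==2 else 40
    x0,y0=max(0,min(560-2*h,u-h)),max(0,min(420-2*h,v-h))
    T.append(overlay(f[:,:,::-1].copy(),k4,[(r[i],(0,255,0)) for r in ringsof(q,tcp)[1:2] for i in (slice(0,60),slice(60,120))]+[(ring(427,-164,95,33),(0,0,255)),(ring(427,-164,0,40),(0,0,255))],(x0,y0,x0+2*h,y0+2*h),s,''))
cv2.imwrite("pics/m6.png",np.hstack(T))
E
```

```text
[ 425.32502483 -161.5577891   121.22529591] [-0.30531824  0.1428472  -0.15347952] [ 0.0392675  -0.04936655 -0.00446055] [{'at': [394.0, -152.1, 76.9], 'p': 0.92}]
```

View pics/m6.png

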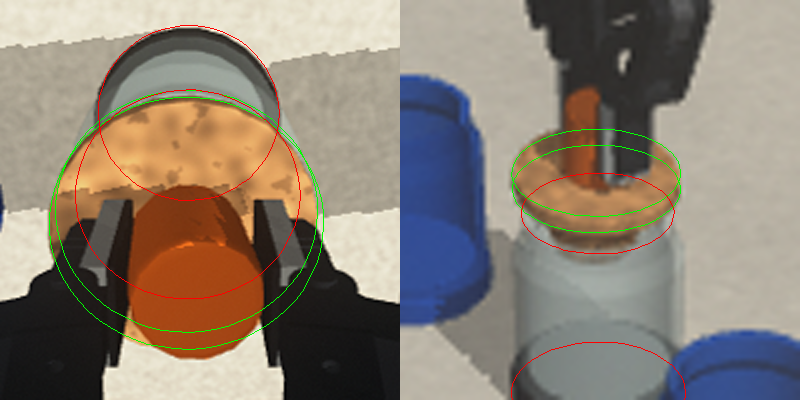

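The plug is inside the neck with no contact force. I lower gently until the collar rests on the rim.

Call:
move_arm:
  moves:
    - [[0, 0, -3], [0, 0, 0], 0.2]
    - [[0, 0, -6], [0, 0, 0], 0.2]
    - [[0, 0, -8], [0, 0, 0], 0.2]
    - [[0, 0, -9], [0, 0, 0], 0.2]
    - [[0, 0, -9], [0, 0, 0], 0.2]
    - [[0, 0, -9], [0, 0, 0], 0.2]

```text
time: 7.38
tool_pos: [425.2, -161.5, 112.1]
tool_rot: [0.699, 0.118, 0.696, -0.115]
ft_force: [0.2, 0.4, -0.6]
finger_gap: 30.1
```

Call:
move_arm:
  moves:
    - [[0, 0, -1], [0, 0, 0], 0.2]
    - [[0, 0, -1.5], [0, 0, 0], 0.2]
    - [[0, 0, -2], [0, 0, 0], 0.2]
    - [[0, 0, -2], [0, 0, 0], 0.2]
    - [[0, 0, -2], [0, 0, 0], 0.2]

```text
time: 7.8
tool_pos: [425.7, -161.9, 110.4]
tool_rot: [0.699, 0.118, 0.696, -0.115]
ft_force: [-0.4, -0.6, 2.0]
finger_gap: 29.2
```

Contact begins at z 110, close to the expected 109–110. I press on slightly to seat it.

Call:
move_arm:
  moves:
    - [[0, 0, -0.5], [0, 0, 0], 0.2]
    - [[0, 0, -1], [0, 0, 0], 0.2]
    - [[0, 0, -1], [0, 0, 0], 0.2]
    - [[0, 0, -1], [0, 0, 0], 0.2]

```text
time: 8.13
tool_pos: [425.9, -162.0, 109.4]
tool_rot: [0.699, 0.118, 0.695, -0.115]
ft_force: [0.1, -0.5, 2.5]
finger_gap: 29.0
```

```bash
python3 - <<'E'
from fit import *
o=get_obs(); tcp=o["tool_pos"]; V=[]
for c in ["wrist","scene"]:
    k=K(c); V.append((k,grab_frame(c).copy()))
o=get_obs(); print(o["tool_pos"],o["ft_force"],o["moment"]); T=[]
for (k4,f),s in zip(V,(2,5)):
    u,v=proj(k4,[427,-160,100])[0].astype(int); h=100 if s==2 else 40
    x0,y0=max(0,min(560-2*h,u-h)),max(0,min(420-2*h,v-h))
    T.append(overlay(f[:,:,::-1].copy(),k4,[(ring(427,-164,103,36),(0,255,0)),(ring(427,-164,0,40),(0,0,255))],(x0,y0,x0+2*h,y0+2*h),s,''))
cv2.imwrite("pics/m7.png",np.hstack(T))
E
```

```text
[ 425.89384579 -162.0187474   109.41078478] [ 0.61755236 -1.38710334  2.0856492 ] [-0.19918903 -0.14346493 -0.02683077]
```

View pics/m7.png

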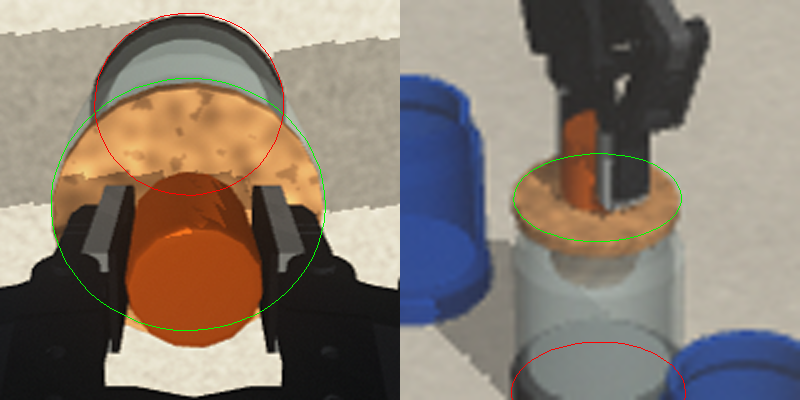

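Call:
move_arm:
  moves:
    - [[0, 0, -0.5], [0, 0, 0], 0.2]
    - [[0, 0, -1], [0, 0, 0], 0.2]
    - [[0, 0, -1.5], [0, 0, 0], 0.2]
    - [[0, 0, -1.5], [0, 0, 0], 0.2]
    - [[0, 0, -1.5], [0, 0, 0], 0.2]

```text
time: 8.65
tool_pos: [426.4, -162.3, 108.4]
tool_rot: [0.7, 0.118, 0.695, -0.115]
ft_force: [-0.9, -1.9, 7.2]
finger_gap: 29.0
```

The force is rising (7 N), so the collar is on the rim. I release, then retreat upward.

Call:
move_arm:
  moves:
    - [[0, 0, 1], [0, 0, 0], 0.36]
    - [[0, 0, 1], [0, 0, 0], 0.42]
    - [[0, 0, 1], [0, 0, 0], 0.5]
    - [[0, 0, 1], [0, 0, 0], 0.6]
    - [[0, 0, 1], [0, 0, 0], 0.7]
    - [[0, 0, 1], [0, 0, 0], 0.75]
    - [[0, 0, 1], [0, 0, 0], 0.75]
    - [[0, 0, 1], [0, 0, 0], 0.75]

```text
time: 9.32
tool_pos: [426.4, -162.3, 109.3]
tool_rot: [0.7, 0.118, 0.695, -0.115]
ft_force: [0.6, 0.0, 0.1]
finger_gap: 64.4
```

Call:
move_arm:
  moves:
    - [[0, 0, 8], [0, 0, 0], 0.75]
    - [[0, 0, 20], [0, 0, 0], 0.75]
    - [[0, 0, 40], [0, 0, 0], 0.75]
    - [[0, 0, 70], [0, 0, 0], 0.75]
    - [[0, 0, 100], [0, 0, 0], 0.75]
    - [[0, 0, 130], [0, 0, 0], 0.75]
    - [[0, 0, 150], [0, 0, 0], 0.75]
    - [[0, 0, 150], [0, 0, 0], 0.75]
    - [[0, 0, 150], [0, 0, 0], 0.75]

```text
time: 10.07
tool_pos: [427.0, -162.5, 260.6]
tool_rot: [0.701, 0.118, 0.694, -0.115]
ft_force: [-0.0, -0.5, -0.6]
finger_gap: 64.2
```

```bash
python3 - <<'E'
from h import *
print(get_obs()["tool_pos"]); T=[]
for c,h in (("wrist",100),("scene",40)):
    k4=K(c); f=grab_frame(c); cv2.imwrite(f"pics/{c}8.png",f[:,:,::-1])
    for n in ["orange_stopper","amber_jar","black_stopper"]:
        for d in boxes_of(c,n)[:1]: print(c,n,d)
    u,v=proj(k4,[427,-164,80])[0].astype(int)
    x0,y0=max(0,min(560-2*h,u-h)),max(0,min(420-2*h,v-h))
    T.append(overlay(f[:,:,::-1].copy(),k4,[(ring(427,-164,103,36),(0,255,0)),(ring(427,-164,137,15),(255,0,0)),(ring(427,-164,0,40),(0,0,255))],(x0,y0,x0+2*h,y0+2*h),200//h,''))
im=cv2.imread("pics/scene8.png")
cv2.imwrite("pics/m8.png",np.hstack([cv2.resize(t,(400,400)) for t in T]))
E
```

```text
[ 426.95826101 -162.49262643  260.60955829]
wrist orange_stopper {'at': [429.8, -161.6, 104.1], 'p': 0.73}
wrist amber_jar {'at': [641.6, 165.7, 7.6], 'p': 0.73}
scene orange_stopper {'at': [439.0, -151.8, 100.7], 'p': 0.74}
scene amber_jar {'at': [673.4, 204.7, 60.9], 'p': 0.78}
scene black_stopper {'at': [612.4, -92.7, 29.4], 'p': 0.92}
```

View pics/m8.png

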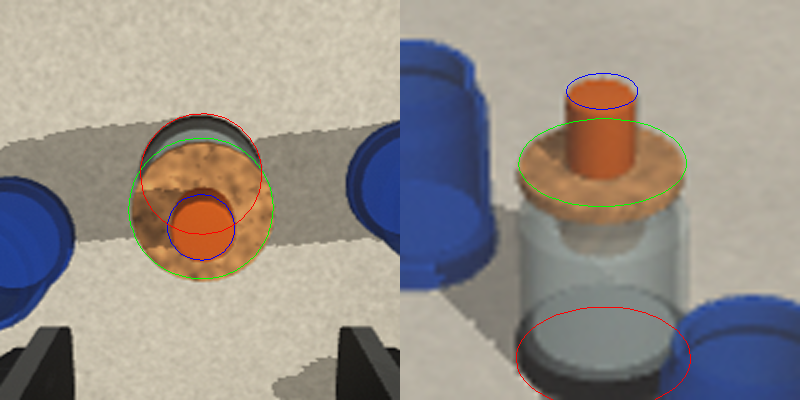

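```bash
python3 -c "
from cell import *
print(close_job(), get_obs()['time'])"
```

```text
the job is handed in; nothing more can be done
the job is handed in; nothing more can be done
```

The clear jar is closed with the orange-knobbed stopper. I lowered the stopper while holding it until its collar rested on the rim, then opened the gripper, raised it clear and handed the job in at about 10 s.

**Seating:** contact began at TCP height 110 mm, where 109–110 mm was expected, and a light press of about 7 N confirmed the collar was down. In the last pictures the collar is level and centred on the rim. It lies within about 1–2 pixels of the outline drawn for the home position.

**Jar and bystanders:** the jar's base is still in the place I measured at the start. In the scene camera, the amber jar and the black-knobbed stopper were found within about 3 mm of their starting positions.

**Disagreements:**
- The TCP was about 6 mm off target at the grasp, so the stopper sat slightly off-centre between the fingers. I corrected for this when placing it.
- The wrist camera disagreed with the other cameras by 2–3 mm on where the jar's base was.
- In the final wrist picture the network did not report the black stopper and placed the amber jar elsewhere (642, 166 against 673, 205). I relied on the scene camera for both.

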